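# Feel for the full sample box and slide it home

## Task

One of the three identical closed sample boxes is full, the other two nearly empty: find the full one by its weight, raising only the handle end of a box by about a centimetre while its far end stays on the tray. Slide the full box along the tray, without lifting it clear, gently until its far end is flush and square against the stop rail, and let go; leave the two light boxes standing where they were and the beaker, tub and spatula alone.

Things in the scene. Friction and masses are not known exactly. Their poses are not given: they have to be found in the camera images.
- box_a: One of three identical closed sample boxes: white, 130 long x 96 wide x 55 mm high, violet flat lid; nothing outside shows what is in it. Origin at the centre of its underside, x along its length towards its far end (the end nearer the rail), y across, z up. Two boxes weigh 0.15 kg each, one 0.79 to 0.95 kg; which one changes every time.
- box_a_centre (a point): Centre of that box, half-way up (27.5 mm above its underside). Axes as the box. Raising the handle end off the tray along its pivot arc (10 mm up with 7.5 mm forward) takes about 0.8 to 1.7 N on a light box and 3 to 6.5 N on the full one, depending on how the grip drags or twists.
- box_a_bar (a point): Middle of that box's handle bar: a black round bar 8 mm thick running across the box (its y), 72 mm clear between its two posts, 50 mm behind the box's centre, axis 87 mm above the box's underside and 32 mm above the lid. Pinch it from above, fingers before and behind; a firm grip lifts a light box level unless the hand tips with it. Axes as the box.
- box_a_front (a point): Middle of the bottom edge of that box's far end face, 65 mm ahead of its centre, on the underside; the edge it pivots on when the handle end is lifted.
- box_b: One of three identical closed sample boxes: white, 130 long x 96 wide x 55 mm high, violet flat lid; nothing outside shows what is in it. Origin at the centre of its underside, x along its length towards its far end (the end nearer the rail), y across, z up. Two boxes weigh 0.15 kg each, one 0.79 to 0.95 kg; which one changes every time.
- box_b_centre (a point): Centre of that box, half-way up (27.5 mm above its underside). Axes as the box. Raising the handle end off the tray along its pivot arc (10 mm up with 7.5 mm forward) takes about 0.8 to 1.7 N on a light box and 3 to 6.5 N on the full one, depending on how the grip drags or twists.
- box_b_bar (a point): Middle of that box's handle bar: a black round bar 8 mm thick running across the box (its y), 72 mm clear between its two posts, 50 mm behind the box's centre, axis 87 mm above the box's underside and 32 mm above the lid. Pinch it from above, fingers before and behind; a firm grip lifts a light box level unless the hand tips with it. Axes as the box.
- box_b_front (a point): Middle of the bottom edge of that box's far end face, 65 mm ahead of its centre, on the underside; the edge it pivots on when the handle end is lifted.
- box_c: One of three identical closed sample boxes: white, 130 long x 96 wide x 55 mm high, violet flat lid; nothing outside shows what is in it. Origin at the centre of its underside, x along its length towards its far end (the end nearer the rail), y across, z up. Two boxes weigh 0.15 kg each, one 0.79 to 0.95 kg; which one changes every time.
- box_c_centre (a point): Centre of that box, half-way up (27.5 mm above its underside). Axes as the box. Raising the handle end off the tray along its pivot arc (10 mm up with 7.5 mm forward) takes about 0.8 to 1.7 N on a light box and 3 to 6.5 N on the full one, depending on how the grip drags or twists.
- box_c_bar (a point): Middle of that box's handle bar: a black round bar 8 mm thick running across the box (its y), 72 mm clear between its two posts, 50 mm behind the box's centre, axis 87 mm above the box's underside and 32 mm above the lid. Pinch it from above, fingers before and behind; a firm grip lifts a light box level unless the hand tips with it. Axes as the box.
- box_c_front (a point): Middle of the bottom edge of that box's far end face, 65 mm ahead of its centre, on the underside; the edge it pivots on when the handle end is lifted.
- tray: Pale blue flat bench plate, 350 (x) x 500 (y) x 4 mm thick, fixed, its place and turn vary; the boxes stand on it side by side, handles towards the robot. Pushing the full box along it takes about 5 to 13 N, varying with friction. Origin at the centre of its underside.
- rail: Straight aluminium stop rail, 460 mm long (its y), 16 mm thick and 30 mm high, fixed and unyielding across the back of the tray, 60 to 190 mm beyond the boxes, its angle varies. Origin at the bottom middle of its front face (the face towards the boxes and robot), on the tray's top; x points away from the boxes, square to that face.
- beaker_in (a point): Bystander: clear plastic beaker, 84 mm across, 100 mm high, standing on the bench to the left; this point is at the centre of its inner floor.
- tub: Bystander: white tub with lid, 68 mm across, 75 mm high, on the bench to the right; origin at the centre of its underside.
- spatula: Bystander: steel spatula with handle, 140 mm long along its x, lying on the bench at the right.
There are look-alikes about, which are no part of the job. What is shaped like the box_a but yellow is not meant.

How it is judged (in metres and radians):
On the way:
1. the handle end of a box is raised (tilt above 0.04 rad, about 5 mm at the handle) with its far end still on the tray (((angle between box_a's own z axis and vertical above 0.04 rad and height (world z) of box_a_front below 0.01 m and contact force between box_a and tray above 0.3 N) or (angle between box_b's own z axis and vertical above 0.04 rad and height (world z) of box_b_front below 0.01 m and contact force between box_b and tray above 0.3 N) or (angle between box_c's own z axis and vertical above 0.04 rad and height (world z) of box_c_front below 0.01 m and contact force between box_c and tray above 0.3 N))), for 0.2 s.
At the end, for the whole second after the job is handed in: The full box (the one that bears on the tray with more than 4 N) stands flat and still with its far end within 4 mm of the rail and square to it within 0.04 rad; the two light boxes stand flat within 30 mm of where they started ((((x of box_a_front in the frame of rail above -0.004 m and angle between the x axis of box_a and the x axis of rail, either way round below 0.04 rad and contact force between box_a and tray above 4 N and angle between box_a's own z axis and vertical below 0.03 rad and linear speed of box_a below 0.01 m/s) and (distance of box_b_centre from where it was at the start of the episode below 0.03 m and angle between box_b's own z axis and vertical below 0.03 rad) and (distance of box_c_centre from where it was at the start of the episode below 0.03 m and angle between box_c's own z axis and vertical below 0.03 rad)) or ((x of box_b_front in the frame of rail above -0.004 m and angle between the x axis of box_b and the x axis of rail, either way round below 0.04 rad and contact force between box_b and tray above 4 N and angle between box_b's own z axis and vertical below 0.03 rad and linear speed of box_b below 0.01 m/s) and (distance of box_a_centre from where it was at the start of the episode below 0.03 m and angle between box_a's own z axis and vertical below 0.03 rad) and (distance of box_c_centre from where it was at the start of the episode below 0.03 m and angle between box_c's own z axis and vertical below 0.03 rad)) or ((x of box_c_front in the frame of rail above -0.004 m and angle between the x axis of box_c and the x axis of rail, either way round below 0.04 rad and contact force between box_c and tray above 4 N and angle between box_c's own z axis and vertical below 0.03 rad and linear speed of box_c below 0.01 m/s) and (distance of box_a_centre from where it was at the start of the episode below 0.03 m and angle between box_a's own z axis and vertical below 0.03 rad) and (distance of box_b_centre from where it was at the start of the episode below 0.03 m and angle between box_b's own z axis and vertical below 0.03 rad)))); the robot touches nothing.
It fails at once if a box is lifted clear (its far end more than 25 mm above the tray) (height (world z) of any of box_a_front, box_b_front, box_c_front above 0.029 m).
It fails at once if a box is tipped more than 0.3 rad (angle between any of box_a, box_b, box_c's own z axis and vertical above 0.3 rad).
It fails at once if a box is rammed against the rail (more than 25 N) (contact force between any of box_a, box_b, box_c and rail above 25 N).
It fails at once if the beaker, tub or spatula is moved more than 20 mm (distance of any of beaker_in, tub, spatula from where it was at the start of the episode above 0.02 m).
It also fails if it takes over 66 s, if anything falls off the work surface, if the arm or the gripper's body presses on something with over 40 N, if the wrist force passes 120 N, or if a joint passes its speed limit or range.

## Robot

A 7-joint arm with a two-finger parallel gripper is mounted at the origin on the work surface. World frame = base frame: x ahead of the robot, y to its left, z up, the work surface at z = 0. Lengths are in mm, angles in rad, forces in N, time in s.
With the tool pointing down it reaches from about 400 to 875 mm from the base axis. Payload 4.4 kg.
Tool frame: the origin (TCP) lies at the very end of the fingers, on their centre line; the grasp point (between the pads) lies ctrl.grip_depth behind it (ctrl.grip_depth is the distance from the TCP to the grasp point, in mm); y points along the fingers, x is the direction in which the jaws open and shut, and the axes are right-handed (so a half turn about y gives the same grasp; the last joint's range is limited). The gripper opens to 85 mm and grips with 20 to 120 N. Pads are 22 mm wide; open, the fingers measure 114 mm over their backs; the gripper's body (76 mm by 85 mm) begins 54 mm behind the grasp point. The pads swing forward as they close: fully open they stand 13 mm farther back than shut.
Start: joints at [-1.201, 0.628, 0.038, 1.517, -0.027, 0.996, -0.02], TCP at [274.367, 589.271, 231.313] pointing down, gripper open.
Joint ranges: [-3.06, 3.06], [-0.37, 2.12], [-1.25, 1.32], [0.18, 2.47], [-1.1, 4.24], [0.23, 1.98], [-2.94, 2.94]. Speed limits (rad/s): [2.57, 2.57, 3.14, 3.14, 3.14, 3.14, 3.14].

## Interface

Orientations are given as [roll, pitch, yaw] about the fixed x, y, z axes, in that order (R = Rz(yaw) Ry(pitch) Rx(roll)).
In Python, from cell import ctrl gives the robot as it stands.
- The arm moves only by the tool apply_moves, never from a script. Its argument "motion" is a list of rows, each a list of 5 numbers: the shift along the tool's x, y, z in cm, then the turn about the tool's y in rad, then the finger opening in cm, from 0 to 8.54. In form: [[tx, ty, tz, roll, hand], ...]. A call has 1 to 20 rows; each row is the pose to reach, as a shift and turn from the pose commanded when the call began, along the tool's axes at that moment; what a row does not reach only later rows make up. A row lasts 1/8 s, in which the tool goes at most 62.5 mm and 10.7 degrees, less where a joint would pass 70% of its speed; a pose out of reach is approached as far as the arm can. A call with a gripper value outside its range is refused whole. The fingers move at their own pace and stop on an object; the grip force is fixed at half the most. Time passes only in rows, so rows that repeat a pose let the fingers close. It gives the time, the measured TCP pose, the force and the opening at its end, in the units of the state.
- ctrl.read_state(): the state, without advancing time (a new reading comes with each control period).
- ctrl.get_image(name): name is "scene" or "top"; returns a dict with "image" (480x640x3 uint8, red, green, blue), "vfov" (degrees; the focal length in pixels is half the picture's height over the tangent of half this angle, whatever the lens; pixels are square), "cx", "cy" (the principal point, pixels), "extrinsics" (4x4, takes a point from world to camera coordinates). Camera axes: x right, y up, looking along -z (the intrinsics and any distortion apply to the point x, -y, -z); pixel columns grow to the right and rows downward; lengths in mm; the calibration is good to about 2 mm. A picture is of the moment at which its call begins. There is no depth.
- ctrl.finish_job(): hands the job in, once; it reports no verdict.
Trained networks look in a picture, given as the dict that the camera call returned (one of the last four; its "shot" number tells which), for a name from the list of things; names that differ only in an ending like _2 or _b are one class to them, and where a whole thing is asked for, a point or a joint stands for the part that bears it (a point fixed in the world has none). Each returns a list of dicts, best first, with "confidence" (0 to 1); they miss things now and then, are a little off and sometimes report something else, mostly with a low value. They report only what shows in the picture. A call takes as long as a camera call. They do not tell look-alikes from the thing itself.
- ctrl.search_frame(picture, query): "location" ([x, y, z] in mm, in world coordinates, good to about 4 mm: the middle of the surface that is visible of it).
- ctrl.mark_of(picture, query): "location" ([x, y, z] in mm, in world coordinates, good to about 4 mm: a listed point, or the origin of a listed thing).
The state is a dict: "clock": time; "qpos": joint angles; "qd": joint speeds; "tau": joint torques, N m; "eef_pos": TCP position; "tool_rot": TCP orientation; "force": force on the tool from outside, world axes, zero at the start; "torque": the same for the moment, N m; "width": finger opening in mm.
Only numpy, scipy, OpenCV 4.12 (cv2) and the standard library are available. Lean on these libraries where they do the work, as an engineer would, in place of code of your own. Each camera call takes 0.05 s, during which the arm holds its last target.

## Working session

There is one attempt and no reset: what is moved stays moved. The work goes in short steps, Python scripts to look and compute and a tool call to move; the robot and the scene stay as the last step left them, time stands still between calls to the robot, and variables do not carry over. Pictures are saved under pics/ and viewed, and the job is handed in when it is done.

Besides the shell and the picture viewer there is one more tool, called after "Request:" as name(argument=value, ...) on one line, values as JSON. apply_moves: Moves the arm, as the interface text tells. Its arguments: {"type":"object","properties":{"motion":{"type":"array","items":{"type":"array","items":{"type":"number"}}}},"required":["motion"]}

```bash
ls; mkdir -p pics
python3 - <<'E'
from cell import ctrl
import cv2
s=ctrl.read_state()
print({k:(v if not hasattr(v,'round') else v) for k,v in s.items()}, ctrl.grip_depth)
for n in("scene","top"):
    p=ctrl.get_image(n); cv2.imwrite(f"pics/{n}0.png",p["image"][:,:,::-1])
    print(n,p["vfov"],p["cx"],p["cy"],p["extrinsics"],[k for k in p])
    for q in("box_a","box_a_bar","box_a_front","rail","tray"):
        for r in ctrl.mark_of(p,q): print(q,[round(float(x),1) for x in r["location"]],round(r["confidence"],2),[k for k in r if k not in("location","confidence")])
E
```

```text
pics
{'clock': 0.0, 'qpos': array([-1.20078566,  0.62935966,  0.03842015,  1.51838594, -0.02699076,
        0.99629279, -0.01998668]), 'qd': array([-1.59066204e-03,  7.55812424e-04,  1.16307349e-03,  1.55025568e-03,
        7.73699146e-05,  6.20930999e-04,  7.06848203e-04]), 'tau': array([-9.99206786e-04, -5.63391244e+01,  1.22603405e+00, -1.93443096e+01,
        1.10029976e-02,  1.04491721e-02, -6.17382028e-06]), 'eef_pos': array([274.09156344, 588.68377286, 230.37418871]), 'tool_rot': array([-1.57081779,  0.00192821,  1.13502121]), 'force': array([ 0.047825  ,  0.15143594, -0.50886496]), 'torque': array([-0.00471504, -0.02874805, -0.03182974]), 'width': 85.18365572897919} 18.700000000000003
scene 54.94362372675537 321.2275516949732 235.69667008398753 [[ 7.94082415e-01  6.07615541e-01 -1.53776771e-02 -4.47085754e+02]
 [-5.12014443e-01  6.82348007e-01  5.21768538e-01  2.33792458e+02]
 [ 3.27527600e-01 -4.06453628e-01  8.52948486e-01 -1.41922809e+03]
 [ 0.00000000e+00  0.00000000e+00  0.00000000e+00  1.00000000e+00]] ['image', 'vfov', 'cx', 'cy', 'extrinsics', 'shot']
box_a [323.6, 36
[... 847 characters left out ...]
088e+03]
 [ 0.00000000e+00  0.00000000e+00  0.00000000e+00  1.00000000e+00]] ['image', 'vfov', 'cx', 'cy', 'extrinsics', 'shot']
box_a [539.8, 5.2, 2.5] 0.78 []
box_a [324.6, 368.0, 0.9] 0.74 []
box_a [735.7, 381.0, -2.2] 0.62 []
box_a [533.6, -169.6, 2.0] 0.59 []
box_a [512.7, 160.0, 6.2] 0.58 []
box_a [333.8, -148.9, 2.9] 0.56 []
box_a_bar [756.3, 426.1, 84.0] 0.92 []
box_a_bar [281.3, -150.4, 85.8] 0.86 []
box_a_bar [465.2, 158.5, 88.2] 0.7 []
box_a_bar [330.6, 317.2, 89.7] 0.57 []
box_a_front [392.0, -137.0, 4.1] 0.95 []
box_a_front [706.8, 324.4, -1.2] 0.81 []
rail [466.6, 156.8, 87.3] 0.64 []
rail [739.3, 8.4, 8.5] 0.6 []
tray [606.0, 0.8, 0.9] 0.86 []
tray [665.8, -430.9, 1.3] 0.65 []
```

View pics/scene0.png

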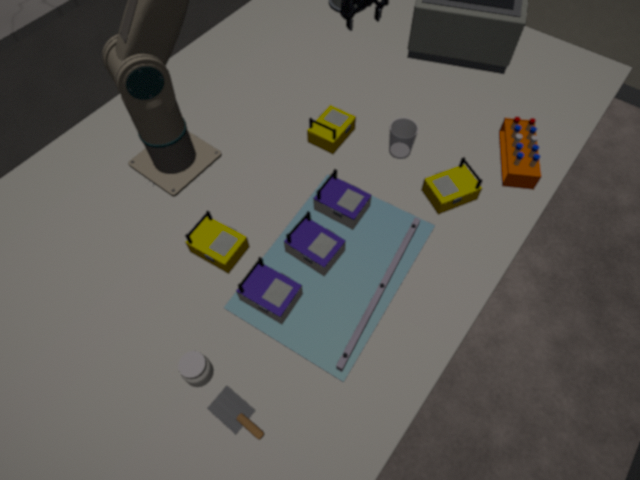

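View pics/top0.png

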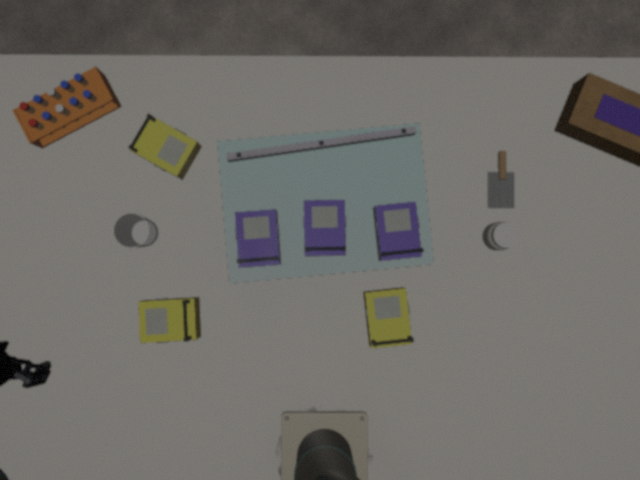

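```bash
cat > h.py <<'E'
import numpy as np, cv2
from cell import ctrl
def proj(p,X):
    X=np.atleast_2d(np.asarray(X,float)); E=p["extrinsics"]; c=X@E[:3,:3].T+E[:3,3]
    f=240/np.tan(np.radians(p["vfov"])/2)
    return np.c_[p["cx"]+f*c[:,0]/-c[:,2], p["cy"]-f*c[:,1]/-c[:,2]]
def back(p,uv,z):
    uv=np.atleast_2d(np.asarray(uv,float)); E=p["extrinsics"]; f=240/np.tan(np.radians(p["vfov"])/2)
    d=np.c_[(uv[:,0]-p["cx"])/f,-(uv[:,1]-p["cy"])/f,-np.ones(len(uv))]@E[:3,:3]
    o=-E[:3,:3].T@E[:3,3]
    return o+d*((z-o[2])/d[:,2])[:,None]
def violet(p):
    hsv=cv2.cvtColor(p["image"],cv2.COLOR_RGB2HSV)
    return cv2.inRange(hsv,(115,90,50),(150,255,255))
E
python3 - <<'E'
from h import *
np.set_printoptions(precision=1,suppress=True)
for n in("top","scene"):
    p=ctrl.get_image(n); im=p["image"]
    m=violet(p)
    cs,_=cv2.findContours(cv2.morphologyEx(m,cv2.MORPH_CLOSE,np.ones((15,15))),0,1)
    for c in cs:
        if cv2.contourArea(c)<600: continue
        r=cv2.minAreaRect(c); w=back(p,cv2.boxPoints(r),59)
        # rect in world
        W=back(p,c[:,0,:],59)[:,:2].astype(np.float32); rr=cv2.minAreaRect(W)
        print(n,np.array(r[0]),'world',np.array(rr[0]),np.array(rr[1]),round(rr[2],1))
    if n=="top":
        cr=cv2.resize(im[120:290,210:440],None,fx=3.4,fy=3.4,interpolation=cv2.INTER_CUBIC)
        cv2.imwrite("pics/crop1.png",cr[:,:,::-1])
    else:
        cr=cv2.resize(im[160:380,220:440],None,fx=2.7,fy=2.7,interpolation=cv2.INTER_CUBIC)
        cv2.imwrite("pics/crop2.png",cr[:,:,::-1])
E
```

```text
top [256.8 237.9] world [515.9 159.7] [122.7  90.4] 4.5
top [397.7 230.6] world [ 533.8 -169.4] [123.6  93.1] 6.2
top [324.5 227. ] world [541.7   1.9] [121.8  91.1] 0.2
top [621.6 113.6] world [ 813.3 -700.9] [113.4  65.3] 67.3
scene [268.6 288.3] world [ 535.9 -172.5] [128.1  96.3] 6.4
scene [314.3 241.2] world [543.1  -1. ] [128.1  96.9] 1.1
scene [341.9 196.7] world [517.3 155.7] [130.1  96.2] 4.2
```

View pics/crop1.png

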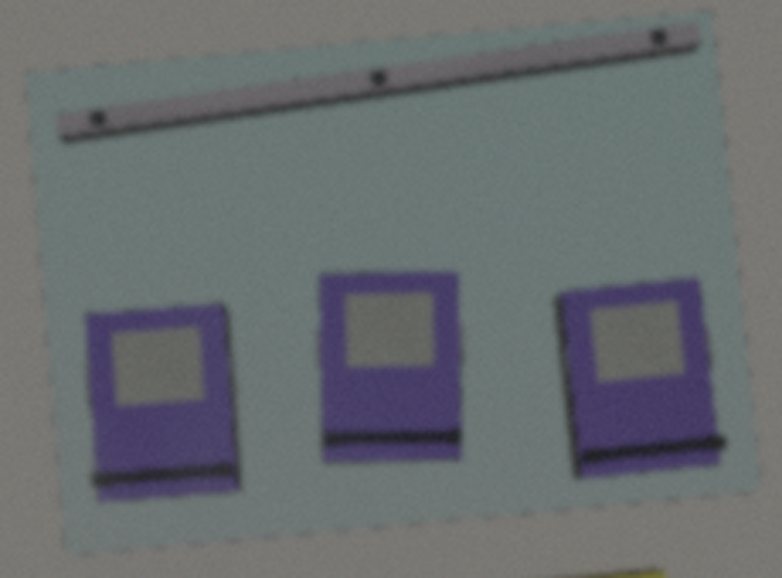

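View pics/crop2.png

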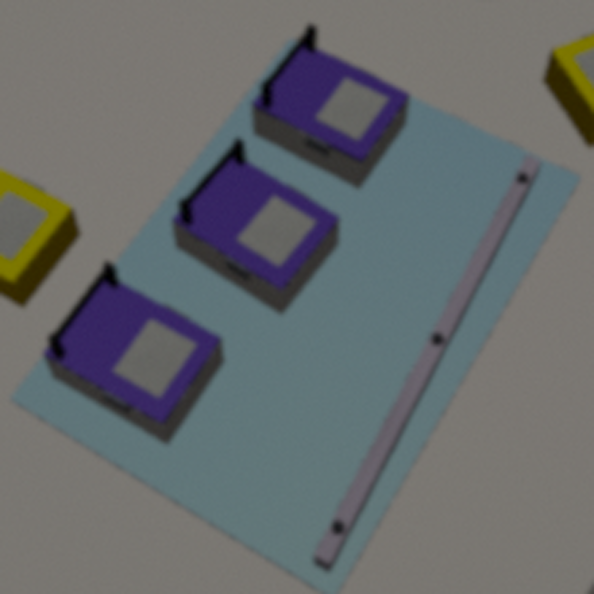

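```bash
cat > rail.py <<'E'
from h import *
def holes(p,g):
    gray=cv2.GaussianBlur(cv2.cvtColor(p["image"],cv2.COLOR_RGB2GRAY),(0,0),1.0).astype(float); out=[]
    for u,v in g:
        u0,v0=int(round(u))-4,int(round(v))-4
        w=gray[v0:v0+9,u0:u0+9]; w=np.clip(np.percentile(w,50)-w-8,0,None)
        yy,xx=np.mgrid[0:9,0:9]
        w=w*((xx-4)**2+(yy-4)**2<12)
        out.append((u0+(w*xx).sum()/w.sum(),v0+(w*yy).sum()/w.sum()))
    return np.array(out)
if __name__=="__main__":
    np.set_printoptions(precision=2,suppress=True)
    for n,g in(("top",[(238.5,154.7),(321.2,142.6),(403.5,130.9)]),("scene",[(413.5,225.8),(382,285.6),(345.3,355.4)])):
        p=ctrl.get_image(n); h=holes(p,g); W=back(p,h,34)[:,:2]
        d=W[0]-W[2]; yaw=np.arctan2(-d[0],d[1])
        nrm=np.array([np.cos(yaw),np.sin(yaw)])
        print(n,h.tolist(),W.tolist(),'yaw',yaw,'deg',np.degrees(yaw),'front face offset',(W@nrm).mean()-8)
E
python3 rail.py
```

```text
top [[238.44, 154.84], [320.97777777777776, 143.01111111111112], [403.4516129032258, 131.1451612903226]] [[716.0340676340375, 208.18939846798696], [745.4345102706061, 10.354909633339227], [775.027858811622, -188.021451169716]] yaw 0.14780903074323934 deg 8.468833635507048 front face offset 730.8683631380119
scene [[413.43703703703704, 225.7888888888889], [381.8815028901734, 285.33815028901734], [344.97802197802196, 355.09615384615387]] [[716.484276479322, 208.01104709562605], [746.2417280611477, 10.09287298998288], [776.1405841502029, -187.9295536435689]] yaw 0.14954498514164652 deg 8.56829649596295 front face offset 731.4580537417634
```

```bash
cat > go.py <<'E'
import sys
from h import *
from scipy.spatial.transform import Rotation as R
def rel(x,y,z,yaw):
    s=ctrl.read_state(); M=R.from_euler('xyz',s["tool_rot"]).as_matrix()
    d=M.T@(np.array([x,y,z])-s["eef_pos"])/10
    T=R.from_euler('xyz',[-np.pi/2,0,yaw]).as_matrix()
    rv=R.from_matrix(M.T@T).as_rotvec()
    print("shift cm",d.round(2),"turn",rv.round(3)); 
    print("t",s["clock"],"pos",s["eef_pos"].round(1),"rot",s["tool_rot"].round(3),"F",s["force"].round(2),"T",s["torque"].round(3),"w",round(s["width"],1))
if len(sys.argv)>4: rel(*map(float,sys.argv[1:5]))
else:
    F=[]
    for i in range(int(sys.argv[1])):
        ctrl.get_image("top"); s=ctrl.read_state(); F.append(np.r_[s["force"],s["torque"]])
    F=np.array(F); print("t",s["clock"],"F",F.mean(0).round(2),"sd",F.std(0).round(2),"pos",s["eef_pos"].round(1),s["tool_rot"].round(3),"w",round(s["width"],1))
E
python3 go.py 466.7 153.9 170 0.076; python3 go.py 466.7 153.9 73 0.076
```

```text
shift cm [-31.35   6.13 -35.81] turn [-0.     1.059  0.   ]
t 0.8 pos [274.4 589.3 231.3] rot [-1.571 -0.     1.135] F [ 0.99 -0.12  0.33] T [ 0.011  0.016 -0.008] w 84.9
shift cm [-31.35  15.83 -35.81] turn [-0.     1.059  0.   ]
t 0.8 pos [274.4 589.3 231.3] rot [-1.571 -0.     1.135] F [ 0.99 -0.12  0.33] T [ 0.011  0.016 -0.008] w 84.9
```

Request:
apply_moves(motion=[[-4, 0, -4.5, 0.15, 8.5], [-8, 0, -9, 0.3, 8.5], [-12, 0, -13.5, 0.45, 8.5], [-16, 0, -18, 0.6, 8.5], [-20, 0, -22.5, 0.75, 8.5], [-24, 0, -27, 0.9, 8.5], [-28, 2, -32, 1.0, 8.5], [-31.35, 4, -35.8, 1.059, 8.5], [-31.35, 6.1, -35.8, 1.059, 8.5], [-31.35, 6.1, -35.8, 1.059, 8.5], [-31.35, 6.1, -35.8, 1.059, 8.5], [-31.35, 6.1, -35.8, 1.059, 8.5]])

```text
clock: 2.3
eef_pos: [466.9, 155.1, 171.2]
tool_rot: [-1.57, -0.002, 0.078]
force: [0.4, 0.2, 0.6]
width: 84.8
```

```bash
python3 go.py 10;python3 go.py 466.7 153.9 73 0.076
python3 - <<'E'
from h import *
p=ctrl.get_image("scene"); 
cv2.imwrite("pics/s2.png",cv2.resize(p["image"][110:290,250:450],None,fx=3,fy=3,interpolation=2)[:,:,::-1])
for q in ("box_a_bar",): print([(r["location"],r["confidence"]) for r in ctrl.mark_of(p,q)][:4])
E
```

```text
t 2.8 F [ 0.01  0.16 -0.05  0.   -0.    0.  ] sd [0.49 0.41 0.42 0.03 0.04 0.03] pos [466.6 153.9 170.3] [-1.571  0.     0.076] w 85.4
shift cm [ 0.01  9.73 -0.01] turn [-0. -0. -0.]
t 2.8 pos [466.6 153.9 170.3] rot [-1.571  0.     0.076] F [-0.45  0.4  -0.65] T [ 0.024 -0.077 -0.014] w 85.4
[([278.5, -153.5, 86.9], 0.85), ([468.0, 153.2, 90.9], 0.67), ([755.9, 429.9, 86.2], 0.65)]
```

View pics/s2.png

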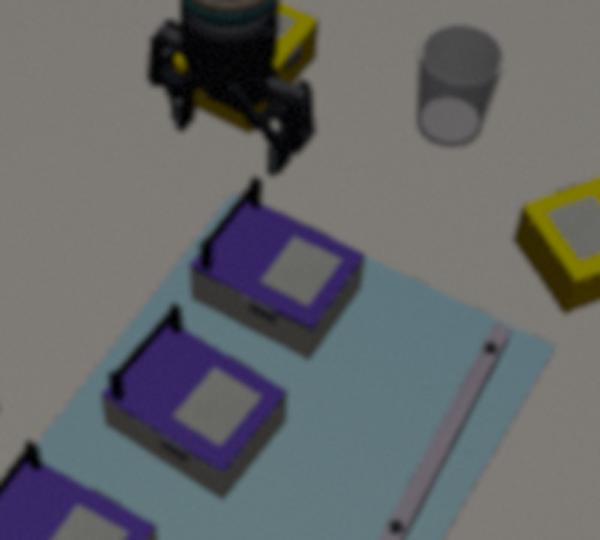

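Request:
apply_moves(motion=[[0, 3, 0, 0, 8.5], [0, 6, 0, 0, 8.5], [0, 8.5, 0, 0, 8.5], [0, 9.7, 0, 0, 8.5], [0, 9.7, 0, 0, 5], [0, 9.7, 0, 0, 3], [0, 9.7, 0, 0, 2], [0, 9.7, 0, 0, 1.2], [0, 9.7, 0, 0, 0.5], [0, 9.7, 0, 0, 0.5], [0, 9.7, 0, 0, 0.5]])

```text
clock: 4.28
eef_pos: [466.5, 154.1, 73.8]
tool_rot: [-1.57, -0.0, 0.076]
force: [-0.6, 0.3, 5.9]
width: 6.2
```

```bash
python3 go.py 20
```

```text
t 5.275 F [-1.31 -0.1   5.9  -0.01  0.31  0.05] sd [0.64 0.36 0.29 0.03 0.03 0.03] pos [466.4 154.1  73.8] [-1.57   0.     0.076] w 5.8
```

Request:
apply_moves(motion=[[0.11, -0.15, 0, 0, 0.5], [0.22, -0.3, 0, 0, 0.5], [0.33, -0.45, 0, 0, 0.5], [0.45, -0.6, 0, 0, 0.5], [0.45, -0.6, 0, 0, 0.5], [0.45, -0.6, 0, 0, 0.5]])

```text
clock: 6.02
eef_pos: [470.7, 154.4, 79.3]
tool_rot: [-1.571, 0.001, 0.076]
force: [-2.0, 0.7, -4.9]
width: 6.1
```

```bash
python3 go.py 14
python3 - <<'E'
from h import *
p=ctrl.get_image("scene"); 
cv2.imwrite("pics/s3.png",cv2.resize(p["image"][150:250,290:420],None,fx=5,fy=5,interpolation=2)[:,:,::-1])
E
```

```text
t 6.725 F [-2.83  0.99 -3.33  0.2   0.66  0.07] sd [0.55 0.42 0.57 0.03 0.08 0.02] pos [470.7 154.3  79.3] [-1.571e+00  1.000e-03  7.600e-02] w 5.9
```

View pics/s3.png

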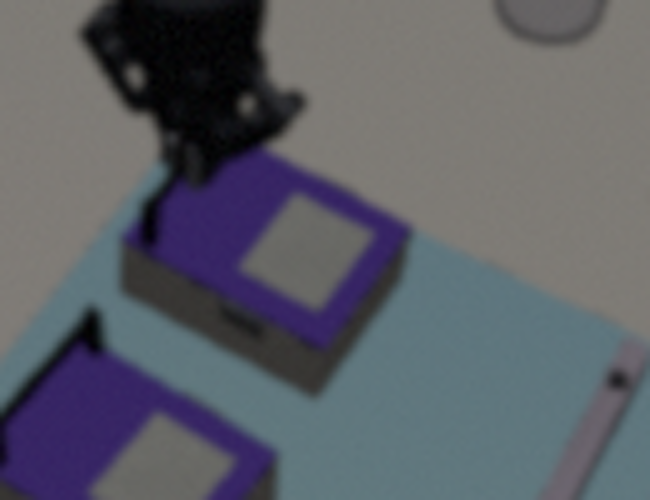

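Request:
apply_moves(motion=[[0.08, -0.1, 0, 0, 0.5], [0.15, -0.2, 0, 0, 0.5], [0.23, -0.3, 0, 0, 0.5], [0.3, -0.4, 0, 0, 0.5], [0.3, -0.4, 0, 0, 0.5], [0.3, -0.4, 0, 0, 0.5]])

```text
clock: 7.52
eef_pos: [474.6, 154.5, 83.4]
tool_rot: [-1.571, -0.001, 0.076]
force: [-0.5, -0.4, -6.0]
width: 6.2
```

```bash
python3 go.py 12
python3 - <<'E'
from h import *
p=ctrl.get_image("scene"); 
cv2.imwrite("pics/s4.png",cv2.resize(p["image"][150:250,290:420],None,fx=5,fy=5,interpolation=2)[:,:,::-1])
E
```

```text
t 8.125 F [ 0.14  0.42 -6.48  0.09  0.08  0.06] sd [0.85 0.56 0.73 0.03 0.08 0.03] pos [474.3 154.5  83.3] [-1.571e+00 -1.000e-03  7.600e-02] w 5.8
```

View pics/s4.png

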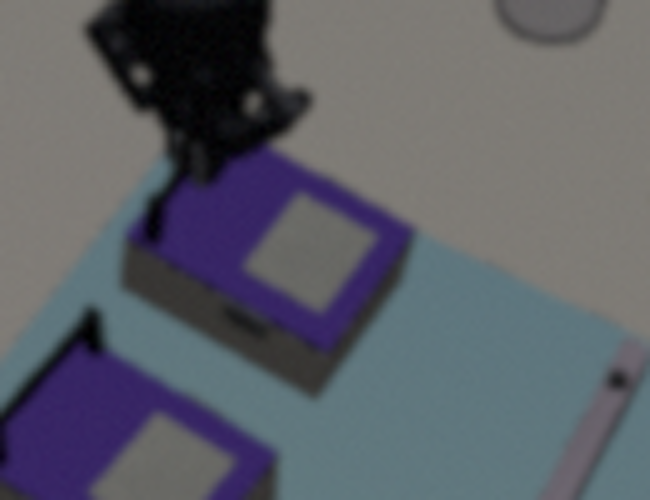

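Request:
apply_moves(motion=[[0.08, -0.1, 0, 0, 0.5], [0.15, -0.2, 0, 0, 0.5], [0.23, -0.3, 0, 0, 0.5], [0.23, -0.3, 0, 0, 0.5], [0.23, -0.3, 0, 0, 0.5]])

```text
clock: 8.8
eef_pos: [476.2, 154.6, 86.3]
tool_rot: [-1.571, 0.0, 0.076]
force: [-0.9, 0.1, -7.1]
width: 5.8
```

```bash
python3 go.py 8
cat > tilt.py <<'E'
from h import *
from scipy.optimize import least_squares
from scipy.spatial.transform import Rotation as R
# fit box pose (x,y,z of front edge mid, yaw, pitch) to violet lid + box silhouettes in both views via lid corners
def lidcorners(p,c0):
    m=violet(p); m=cv2.morphologyEx(m,cv2.MORPH_CLOSE,np.ones((7,7)))
    cs,_=cv2.findContours(m,0,1)
    cs=[c for c in cs if cv2.contourArea(c)>400]
    return min(cs,key=lambda c:np.hypot(*(np.array(cv2.minAreaRect(c)[0])-c0)))
E
python3 - <<'E'
from h import *
p=ctrl.get_image("scene"); q=ctrl.get_image("top")
# predicted outline overlays for tilt 0 / 0.11 about front edge
import numpy as np
from scipy.spatial.transform import Rotation as R
yaw=0.076
Rz=R.from_euler('z',yaw).as_matrix()
front=np.array([516.6,157.7,4])+Rz@[65,0,0]
S=6;x0,y0=290,150
big=cv2.resize(p["image"][y0:y0+100,x0:x0+130],None,fx=S,fy=S,interpolation=2)[:,:,::-1].copy()
for th,col in((0,(0,255,0)),(0.11,(0,0,255))):
    Rt=Rz@R.from_euler('y',th).as_matrix()
    for z in (0,55):
        P=np.array([[0,48,z],[0,-48,z],[-130,-48,z],[-130,48,z]],float)
        uv=(proj(p,front+P@Rt.T)-[x0,y0])*S+S/2
        cv2.polylines(big,[uv.round().astype(int)],True,col,1)
cv2.imwrite("pics/s5.png",big)
E
```

```text
t 9.2 F [-0.47  0.02 -6.32 -0.03  0.28  0.01] sd [0.2  0.5  0.7  0.04 0.04 0.02] pos [476.2 154.7  86.3] [-1.571  0.     0.076] w 5.8
```

View pics/s5.png

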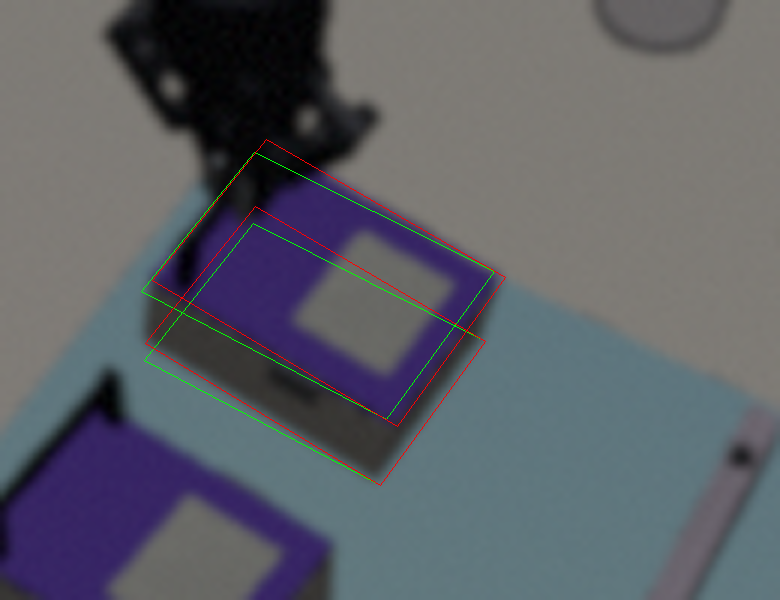

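Request:
apply_moves(motion=[[-0.2, 0.26, 0, 0, 0.5], [-0.4, 0.52, 0, 0, 0.5], [-0.6, 0.78, 0, 0, 0.5], [-0.8, 1.04, 0, 0, 0.5], [-0.95, 1.24, 0, 0, 0.5], [-0.95, 1.24, 0, 0, 0.5], [-0.95, 1.24, 0, 0, 0.5]])

```text
clock: 10.18
eef_pos: [465.9, 153.9, 73.9]
tool_rot: [-1.571, 0.002, 0.076]
force: [-5.2, -0.4, 0.7]
width: 6.0
```

```bash
python3 go.py 4
python3 - <<'E'
import numpy as np
from cell import ctrl
s=ctrl.read_state(); P=s["eef_pos"][:2]
n=np.array([np.cos(.1487),np.sin(.1487)])
print("to go",616.2-P@n, "target flush", P+n*(616.2-P@n))
E
python3 go.py 609 175 74 0.1487
```

```text
t 10.375 F [-5.63 -0.39  0.63 -0.15  1.09  0.01] sd [0.29 0.15 0.28 0.02 0.02 0.03] pos [465.9 153.9  73.9] [-1.571  0.002  0.076] w 5.9
to go 132.64100084616598 target flush [597.08292601 173.51146567]
shift cm [14.43 -0.03  1.02] turn [-0.    -0.073 -0.002]
t 10.375 pos [465.9 153.9  73.9] rot [-1.571  0.002  0.076] F [-5.96 -0.49  0.66] T [-0.172  1.084  0.018] w 5.9
```

Request:
apply_moves(motion=[[0.5, 0, 0.03, -0.005, 0.5], [1.2, 0, 0.08, -0.012, 0.5], [2, 0, 0.14, -0.02, 0.5], [2.8, 0, 0.2, -0.03, 0.5], [3.6, 0, 0.26, -0.04, 0.5], [4.4, 0, 0.32, -0.05, 0.5], [5.2, 0, 0.38, -0.06, 0.5], [6, 0, 0.44, -0.068, 0.5], [6.8, 0, 0.5, -0.073, 0.5], [7.6, 0, 0.55, -0.073, 0.5], [8.4, 0, 0.61, -0.073, 0.5], [9.2, 0, 0.67, -0.073, 0.5], [10, 0, 0.73, -0.073, 0.5], [10.7, 0, 0.78, -0.073, 0.5], [11.2, 0, 0.82, -0.073, 0.5], [11.4, 0, 0.83, -0.073, 0.5], [11.4, 0, 0.83, -0.073, 0.5], [11.4, 0, 0.83, -0.073, 0.5]])

```text
clock: 12.62
eef_pos: [578.4, 170.7, 73.9]
tool_rot: [-1.571, 0.003, 0.149]
force: [-6.5, -0.9, 3.4]
width: 5.8
```

```bash
python3 go.py 6
cat > ov.py <<'E'
import sys
from h import *
from scipy.spatial.transform import Rotation as R
p=ctrl.get_image("scene"); q=ctrl.get_image("top")
def save(p,c,nm,S=5,w=160,h=116):
    x0,y0=int(c[0]-w/2),int(c[1]-h/2); cv2.imwrite(nm,cv2.resize(p["image"][y0:y0+h,x0:x0+w],None,fx=S,fy=S,interpolation=2)[:,:,::-1])
s=ctrl.read_state(); P=s["eef_pos"]; yaw=s["tool_rot"][2]; n=np.array([np.cos(yaw),np.sin(yaw),0])
C=np.array([P[0],P[1],59])+n*70
save(p,proj(p,C)[0],f"pics/sc{sys.argv[1]}.png"); save(q,proj(q,C)[0],f"pics/tp{sys.argv[1]}.png")
for pic,nm in((p,'scene'),(q,'top')):
    # patch (grey label) orientation in world: pixels inside the lid, not violet
    m=violet(pic); cs,_=cv2.findContours(cv2.morphologyEx(m,cv2.MORPH_CLOSE,np.ones((15,15))),0,1)
    c0=proj(pic,C-n*20)[0]
    c=min([c for c in cs if cv2.contourArea(c)>300],key=lambda c:np.hypot(*(np.array(cv2.minAreaRect(c)[0])-c0)))
    msk=np.zeros_like(m); cv2.drawContours(msk,[c],-1,255,-1)
    W=back(pic,c[:,0,:],59)[:,:2]
    rr=cv2.minAreaRect(W.astype(np.float32)); print(nm,'lid',np.round(rr[0],1),np.round(rr[1],1),round(rr[2],2))
    nr=np.array([np.cos(.1487),np.sin(.1487)]); print('  max n-extent',np.sort(W@nr)[-8:].round(1),'rail 731.2')
    k=cv2.inRange(cv2.cvtColor(pic["image"],cv2.COLOR_RGB2HSV),(0,0,70),(180,60,255))&cv2.erode(msk,np.ones((5,5)))
    kc,_=cv2.findContours(k,0,1)
    if kc:
        kk=max(kc,key=cv2.contourArea); W=back(pic,kk[:,0,:],59)[:,:2]; rr=cv2.minAreaRect(W.astype(np.float32)); print('  label',np.round(rr[0],1),np.round(rr[1],1),round(rr[2],2))
E
python3 ov.py 6
```

```text
t 12.925 F [-7.03 -1.09  2.31 -0.21  1.43 -0.01] sd [0.62 0.27 0.39 0.03 0.02 0.03] pos [578.4 170.6  73.9] [-1.571  0.003  0.149] w 5.8
scene lid [627.7 176.9] [129.6  97. ] 8.53
  max n-extent [711.  711.2 711.3 711.4 711.6 711.6 711.8 711.8] rail 731.2
  label [651.1 182.1] [50.3 60.1] 8.26
top lid [630.7 149.9] [125.4  32.9] 8.41
  max n-extent [707.  707.3 707.3 707.6 708.  708.3 708.3 708.6] rail 731.2
```

View pics/sc6.png

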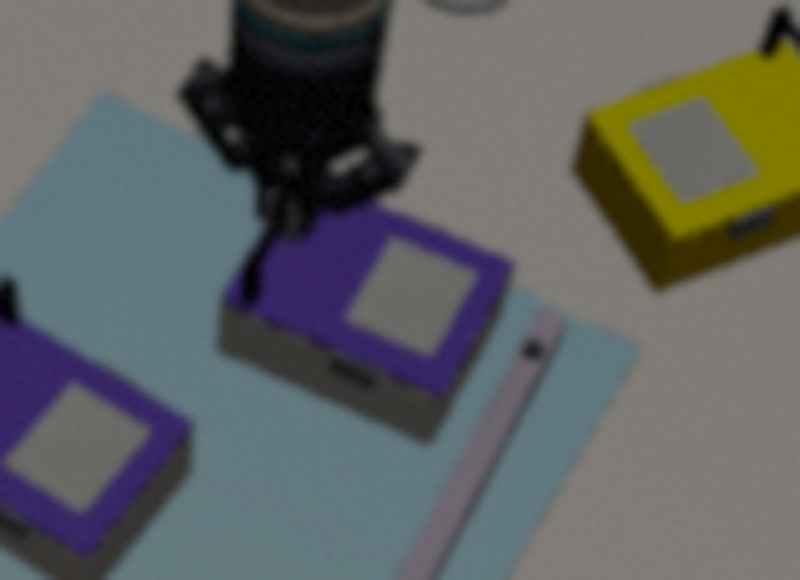

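View pics/tp6.png

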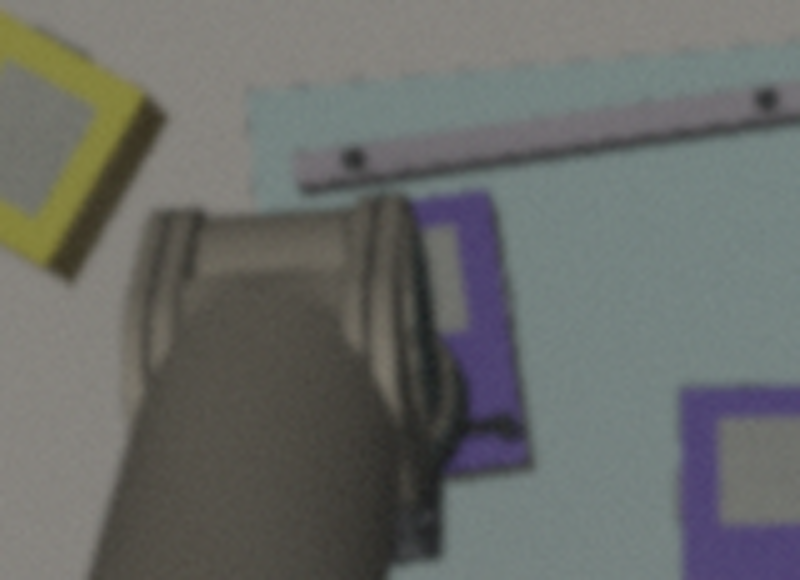

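Request:
apply_moves(motion=[[0.3, 0, 0, 0, 0.5], [0.6, 0, 0, 0, 0.5], [0.9, 0, 0, 0, 0.5], [1.1, 0, 0, 0, 0.5], [1.2, 0, 0, 0, 0.5], [1.25, 0, 0, 0, 0.5], [1.3, 0, 0, 0, 0.5], [1.3, 0, 0, 0, 0.5]])

```text
clock: 14.02
eef_pos: [590.8, 172.5, 73.9]
tool_rot: [-1.571, 0.004, 0.149]
force: [-7.6, -0.9, 4.6]
width: 6.1
```

```bash
python3 go.py 4; python3 ov.py 7
```

```text
t 14.225 F [-7.7  -1.38  3.99 -0.26  1.63  0.  ] sd [0.48 0.29 0.75 0.03 0.02 0.02] pos [590.8 172.5  73.9] [-1.571  0.004  0.149] w 6.3
scene lid [640.5 179. ] [128.9  97.1] 8.35
  max n-extent [723.6 723.7 723.8 723.9 724.  724.1 724.2 724.4] rail 731.2
  label [663.5 184.3] [50.2 60.8] 8.79
top lid [644.1 151.1] [125.9  33.3] 7.29
  max n-extent [721.  721.1 721.4 721.4 721.7 721.7 722.  722.4] rail 731.2
```

Request:
apply_moves(motion=[[0.1, 0, 0, 0, 0.5], [0.2, 0, 0, 0, 0.5], [0.3, 0, 0, 0, 0.5], [0.3, 0, 0, 0, 0.5]])

```text
clock: 14.82
eef_pos: [594.0, 173.0, 73.9]
tool_rot: [-1.571, 0.004, 0.149]
force: [-7.9, -0.6, 3.9]
width: 6.2
```

Request:
apply_moves(motion=[[0.05, 0, 0, 0, 0.5], [0.1, 0, 0, 0, 0.5], [0.1, 0, 0, 0, 0.5]])

```text
clock: 15.2
eef_pos: [593.9, 173.0, 73.9]
tool_rot: [-1.571, 0.006, 0.149]
force: [-10.3, -1.8, 4.4]
width: 6.3
```

Request:
apply_moves(motion=[[0.05, 0, 0, 0, 0.5], [0.05, 0, 0, 0, 0.5]])

```text
clock: 15.45
eef_pos: [594.9, 173.2, 73.9]
tool_rot: [-1.571, 0.004, 0.149]
force: [-7.6, -1.3, 4.5]
width: 6.0
```

```bash
python3 go.py 4; python3 ov.py 8
```

```text
t 15.65 F [-7.64 -1.08  4.02 -0.27  1.64  0.02] sd [0.36 0.57 0.42 0.03 0.01 0.03] pos [595.2 173.2  73.9] [-1.571  0.004  0.149] w 6.0
scene lid [645.  179.4] [128.6  96.6] 8.35
  max n-extent [728.1 728.3 728.3 728.4 728.4 728.6 728.6 728.8] rail 731.2
  label [668.  184.9] [49.9 60.3] 8.22
top lid [647.3 152. ] [126.6  33.8] 6.29
  max n-extent [724.7 725.  725.1 725.4 725.4 725.7 725.8 726.1] rail 731.2
```

View pics/sc8.png

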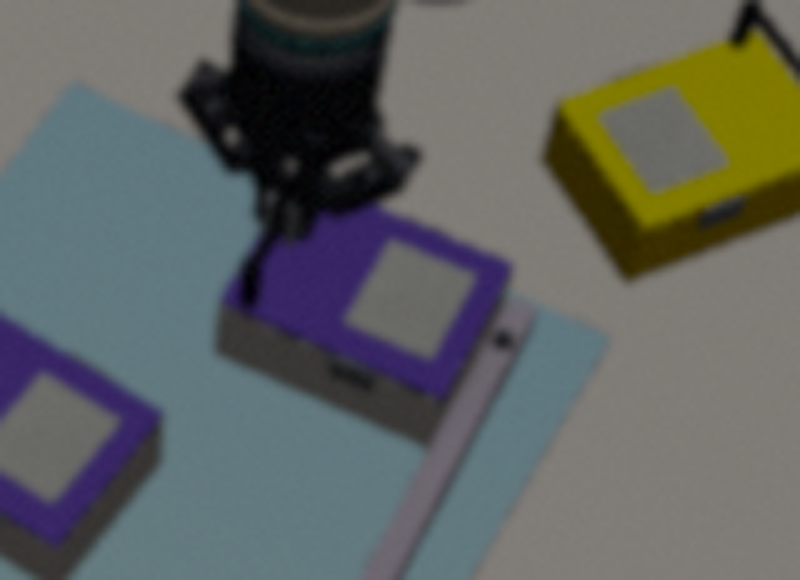

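View pics/tp8.png

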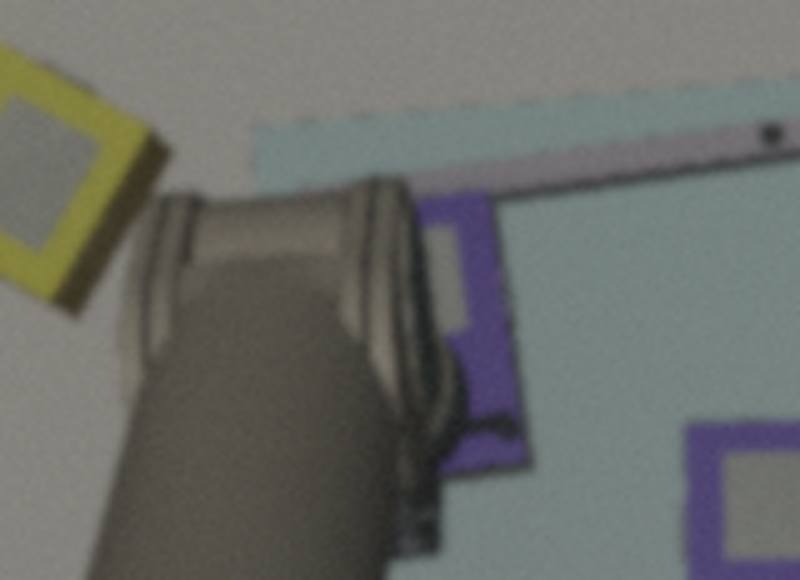

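Request:
apply_moves(motion=[[0.05, 0, 0, 0, 0.5], [0.1, 0, 0, 0, 0.5], [0.1, 0, 0, 0, 0.5], [0.1, 0, 0, 0, 0.5]])

```text
clock: 16.25
eef_pos: [595.2, 173.2, 73.9]
tool_rot: [-1.57, 0.006, 0.149]
force: [-9.9, -0.9, 6.1]
width: 6.2
```

```bash
python3 go.py 4
```

```text
t 16.45 F [-9.94 -1.98  5.78 -0.34  2.12  0.03] sd [0.63 0.49 0.23 0.03 0.03 0.03] pos [595.2 173.2  73.9] [-1.571  0.006  0.149] w 5.8
```

Request:
apply_moves(motion=[[0.05, 0, 0, 0, 0.5], [0.1, 0, 0, 0, 0.5], [0.1, 0, 0, 0, 0.5], [0.1, 0, 0, 0, 0.5]])

```text
clock: 16.95
eef_pos: [597.3, 173.5, 73.9]
tool_rot: [-1.571, 0.004, 0.149]
force: [-8.5, -1.9, 4.3]
width: 6.1
```

```bash
python3 go.py 4
```

```text
t 17.15 F [-7.88 -1.14  3.82 -0.25  1.66 -0.  ] sd [0.28 0.44 0.33 0.03 0.01 0.02] pos [597.3 173.5  73.9] [-1.571  0.004  0.149] w 6.2
```

Request:
apply_moves(motion=[[0.05, 0, 0, 0, 0.5], [0.1, 0, 0, 0, 0.5], [0.1, 0, 0, 0, 0.5], [0.1, 0, 0, 0, 0.5]])

```text
clock: 17.65
eef_pos: [597.2, 173.5, 73.9]
tool_rot: [-1.571, 0.006, 0.149]
force: [-10.3, -1.3, 5.9]
width: 6.0
```

```bash
python3 go.py 3
```

```text
t 17.8 F [-9.63 -1.3   5.93 -0.31  2.06 -0.  ] sd [0.13 0.14 0.16 0.02 0.02 0.03] pos [597.2 173.5  73.9] [-1.571  0.006  0.149] w 6.0
```

Request:
apply_moves(motion=[[0.05, 0, 0, 0, 0.5], [0.05, 0, 0, 0, 0.5], [0.05, 0, 0, 0, 0.5]])

```text
clock: 18.18
eef_pos: [597.7, 173.6, 73.9]
tool_rot: [-1.571, 0.006, 0.149]
force: [-10.1, -2.2, 5.5]
width: 6.3
```

```bash
python3 go.py 3
```

```text
t 18.325 F [-9.83 -1.29  5.96 -0.33  2.04  0.01] sd [0.15 0.86 0.38 0.01 0.03 0.02] pos [597.7 173.6  73.9] [-1.57   0.006  0.149] w 6.0
```

Request:
apply_moves(motion=[[0.05, 0, 0, 0, 0.5], [0.1, 0, 0, 0, 0.5], [0.1, 0, 0, 0, 0.5]])

```text
clock: 18.7
eef_pos: [597.7, 173.6, 73.9]
tool_rot: [-1.57, 0.008, 0.149]
force: [-12.2, -2.0, 7.1]
width: 6.5
```

```bash
python3 go.py 3;python3 ov.py 9
```

```text
t 18.85 F [-12.03  -1.77   8.01  -0.37   2.51   0.02] sd [0.32 0.1  0.17 0.02 0.03 0.02] pos [597.7 173.6  73.9] [-1.57   0.008  0.149] w 5.6
scene lid [647.3 179.8] [128.5  96.6] 8.35
  max n-extent [730.4 730.6 730.6 730.7 730.8 730.9 730.9 731.1] rail 731.2
  label [670.6 185.5] [49.8 60.7] 8.63
top lid [649.9 153.8] [125.7  35.9] 6.72
  max n-extent [727.1 727.4 727.4 727.7 727.8 728.1 728.1 728.4] rail 731.2
```

View pics/sc9.png

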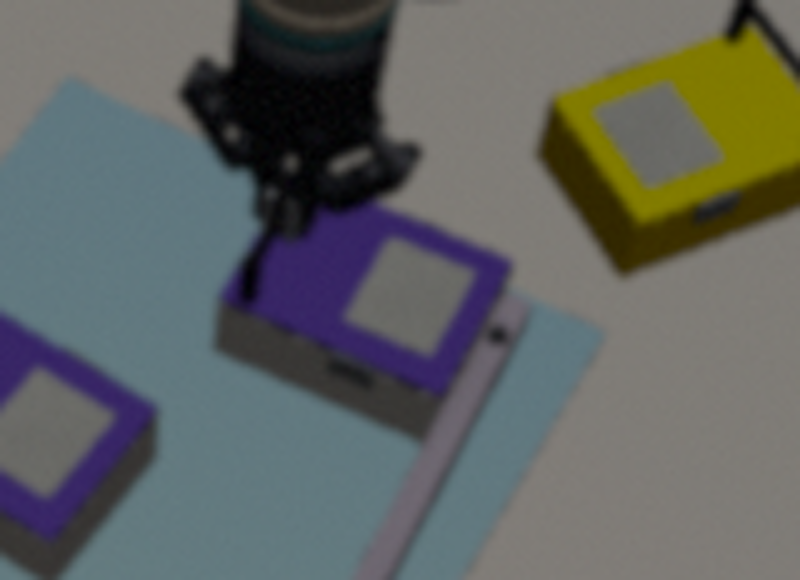

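Request:
apply_moves(motion=[[0.05, 0, 0, 0, 0.5], [0.1, 0, 0, 0, 0.5], [0.1, 0, 0, 0, 0.5]])

```text
clock: 19.32
eef_pos: [597.7, 173.6, 73.9]
tool_rot: [-1.57, 0.01, 0.149]
force: [-14.5, -0.1, 9.6]
width: 5.9
```

```bash
python3 go.py 3
```

```text
t 19.475 F [-13.15  -2.26   9.96  -0.44   2.94  -0.  ] sd [0.38 0.58 0.36 0.03 0.   0.02] pos [597.7 173.6  73.9] [-1.57   0.01   0.149] w 6.2
```

Request:
apply_moves(motion=[[-0.1, 0, 0, 0, 0.5], [-0.15, 0, 0, 0, 0.5], [-0.15, 0, 0, 0, 1.5], [-0.15, 0, 0, 0, 3], [-0.15, 0, 0, 0, 5], [-0.15, 0, 0, 0, 6], [-0.15, 0, 0, 0, 6], [-0.15, 0, 0, 0, 6]])

```text
clock: 20.48
eef_pos: [601.3, 174.1, 73.9]
tool_rot: [-1.571, -0.0, 0.149]
force: [0.6, 0.4, -0.3]
width: 59.9
```

```bash
python3 go.py 3;python3 ov.py 10
```

```text
t 20.625 F [ 0.57  0.07  0.45 -0.   -0.01 -0.02] sd [0.55 0.65 0.18 0.03 0.04 0.02] pos [601.2 174.1  73.9] [-1.571 -0.     0.149] w 60.0
scene lid [647.3 179.3] [128.7  95.6] 8.6
  max n-extent [730.4 730.6 730.6 730.7 730.8 730.9 730.9 731.1] rail 731.2
  label [670.5 185.2] [50.3 60.7] 9.6
top lid [650.  152.2] [126.3  33.6] 6.29
  max n-extent [727.4 727.4 727.7 727.8 728.1 728.1 728.4 728.4] rail 731.2
```

View pics/sc10.png

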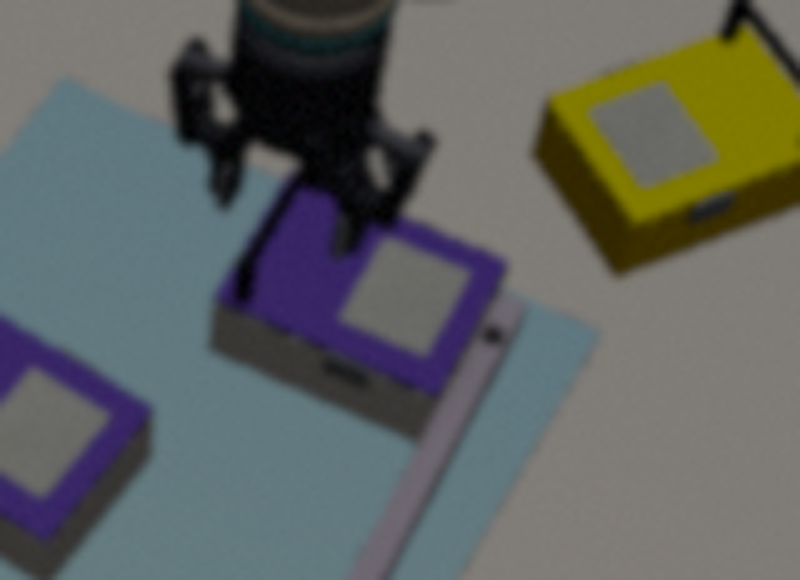

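Request:
apply_moves(motion=[[-0.3, -3, 0, 0, 6], [-0.3, -7, 0, 0, 6], [-0.3, -12, 0, 0, 6], [-4, -16, 2, 0, 6], [-9, -18, 6, 0, 6], [-14, -18, 11, 0, 6], [-18, -18, 16, 0, 6], [-20, -18, 21, 0, 6], [-20, -18, 26, 0, 6], [-20, -18, 26, 0, 6], [-20, -18, 26, 0, 6]])

```text
clock: 22.1
eef_pos: [364.9, 400.8, 253.7]
tool_rot: [-1.572, 0.0, 0.149]
force: [0.0, -1.0, 0.1]
width: 60.3
```

Run:
```python
from h import *
from rail import holes
n=np.array([np.cos(.1487),np.sin(.1487)]); t=np.array([-n[1],n[0]])
for nm in("top","scene"):
    p=ctrl.get_image(nm); m=violet(p); cs,_=cv2.findContours(cv2.morphologyEx(m,cv2.MORPH_CLOSE,np.ones((15,15))),0,1)
    for c in cs:
        if cv2.contourArea(c)<600: continue
        W=back(p,c[:,0,:],59)[:,:2]; rr=cv2.minAreaRect(W.astype(np.float32))
        print(nm,np.round(rr[0],1),np.round(rr[1],1),round(rr[2],2),'center along n',round(float(np.array(rr[0])@n),1),'(flush 666.2)')
    # long-side line fits for the moved box
    c=min([c for c in cs if cv2.contourArea(c)>600],key=lambda c:np.hypot(*(np.array(cv2.minAreaRect(c)[0])-proj(p,[647,180,59])[0])))
    f=np.zeros(m.shape,np.uint8); cv2.drawContours(f,[c],-1,255,-1)
    cc,_=cv2.findContours(f,0,cv2.CHAIN_APPROX_NONE); W=back(p,cc[0][:,0,:],59)[:,:2]; a=W@n; b=W@t; a0,b0=np.median(a),np.median(b)
    a0=(a.max()+a.min())/2;b0=(b.max()+b.min())/2
    for sg in(1,-1):
        k=(sg*(b-b0)>40)&(abs(a-a0)<50); print(' side slope',np.polyfit(a[k],b[k],1)[0].round(4))
    k=(a-a0>55)&(abs(b-b0)<38); print(' front slope',-np.polyfit(b[k],a[k],1)[0].round(4), 'front n',a[k].mean().round(1))
    c0=proj(p,[670,185,59])[0]; x0,y0=int(c0[0])-70,int(c0[1])-55
    cv2.imwrite(f"pics/f_{nm}.png",cv2.resize(p["image"][max(y0,0):y0+110,x0:x0+140],None,fx=5,fy=5,interpolation=2)[:,:,::-1])
s=ctrl.read_state();print(s["clock"],s["eef_pos"])
```

```text
top [ 533.5 -169.1] [123.9  93. ] 5.92 center along n 502.6 (flush 666.2)
top [541.7   1.9] [121.8  91.1] 0.23 center along n 536.0 (flush 666.2)
top [646.5 182. ] [129.   92.5] 8.5 center along n 666.4 (flush 666.2)
top [ 813.3 -700.9] [113.4  65.3] 67.32 center along n 700.5 (flush 666.2)
 side slope 0.0198
 side slope 0.0026
 front slope -0.0062 front n 728.1
scene [ 535.9 -172.5] [128.1  96.3] 6.42 center along n 504.4 (flush 666.2)
scene [543.   -0.9] [128.5  96.7] 1.47 center along n 536.9 (flush 666.2)
scene [647.7 179.4] [128.3  95.7] 8.51 center along n 667.1 (flush 666.2)
 side slope 0.0022
 side slope 0.0044
 front slope 0.0042 front n 730.1
22.2 [365.56800699 399.92129949 253.93784445]
```

View pics/f_top.png

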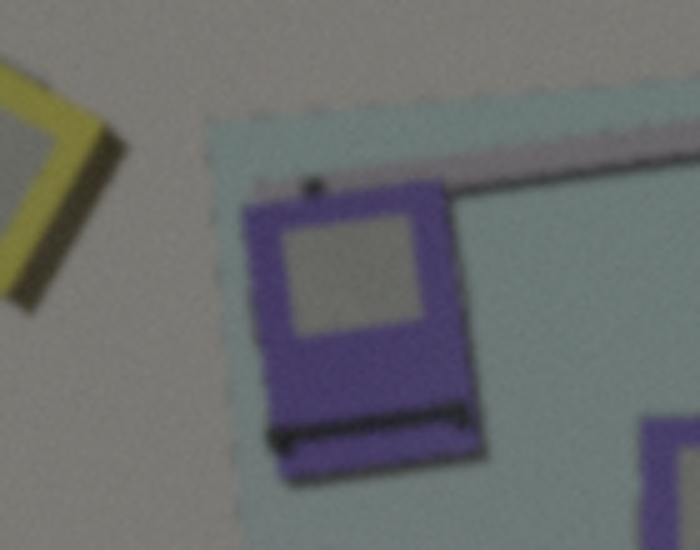

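View pics/f_scene.png

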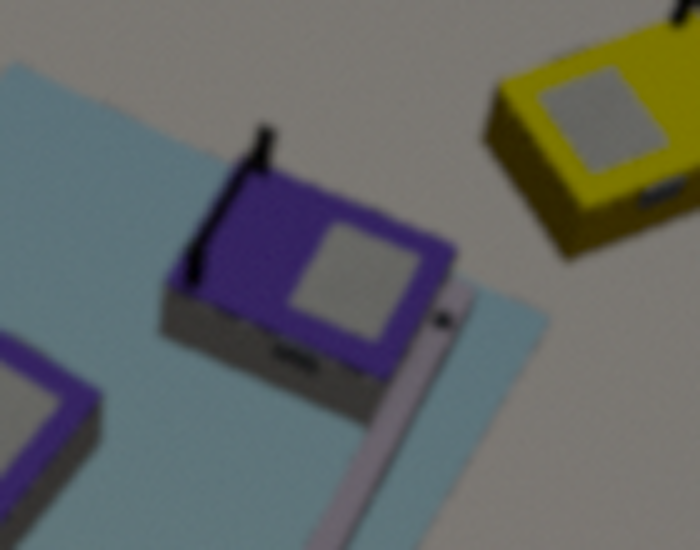

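```bash
python3 -c "
from cell import ctrl
print(ctrl.finish_job())"
```

```text
the job is handed in; nothing more can be done
None
```

The full box is the left-hand violet one, and it now stands flush and square against the stop rail. I handed the job in at about 22 s of the 66 s allowed; no verdict was reported.

- **Finding the full box:** I pinched the left box's handle bar and raised that end 12–13 mm along the pivot arc. The picture matched a tilt of about 0.11 rad with the far end still on the tray. It took about 6.5 N, more than twice the roughly 1.5 N that is the whole weight of a light box. I took that as enough to call it the full one, so I never touched or weighed the other two.
- **Sliding it:** I lowered the box and pushed it about 132 mm while turning it to the rail's angle. It stuck and slipped in small steps, with 8–10 N of drag. I stopped when the force rose to about 13–14 N with no further movement, then let go and moved the hand well clear.
- **Last checks:**
  - **Flush:** The box centre measured 666.4 mm from the overhead camera and 667.1 mm from the scene camera, measured square to the rail; flush is 666.2 mm.
  - **Square:** The box angle was 8.5° in both views, against 8.5° for the rail.
  - **Light boxes:** They were within 1 mm of their starting positions.
  - **Disagreement:** One overhead edge fit disagreed by 0.02 rad, probably because the handle post spoils that outline; this is still inside the 0.04 rad limit.
  - **Not measured:** I did not measure the beaker, tub and spatula again at the end; the arm stayed above or well clear of them.

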